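Flip the vial stock tags

ROBOT

A 6-joint arm with a two-finger parallel gripper is mounted at the origin on the work surface. World frame = base frame: x ahead of the robot, y to its left, z up, the work surface at z = 0. Lengths are in m, angles in rad, forces in N, time in s.
With the tool pointing down it reaches from about 0.35 to 0.85 m from the base axis. Payload 8.1 kg.
Tool frame: the origin (TCP) lies at the very end of the fingers, on their centre line; the grasp point (between the pads) lies 19 mm behind it; z points along the fingers, y is the direction in which the jaws open and shut (so a half turn about z gives the same grasp; the last joint's range is limited). The gripper opens to 93 mm and grips with 3 to 60 N. Pads are 15 mm wide; open, the fingers measure 128 mm over their backs; the gripper's body (75 mm by 188 mm) begins 65 mm behind the grasp point.
Start: joints at [-1.36, 0.13, 1.488, -0, 1.523, -0.085], TCP at [0.175, -0.574, 0.219] pointing down, gripper open.
Joint ranges: [-2.96, 2.96], [-0.89, 2.26], [0.02, 2.5], [-1.34, 4.48], [0, 2.73], [-2.66, 2.66]. Speed limits (rad/s): [2.39, 2.39, 2.79, 3.14, 3.14, 3.14].

INTERFACE

Orientations are given as a rotation vector (axis times angle).
In Python, from plant import * gives the robot as it stands.
- The arm moves only by the tool apply_moves, never from a script. Its argument "commands" is one flat list of numbers, 7 for each row, row after row: the shift along the world's x, y, z in cm, then the turn, a rotation vector about the world's x, y, z in rad, then the finger opening in cm, from 0 to 9.3. A call has 1 to 8 rows; each row shifts and turns the pose as measured when the row begins; what a row does not reach is not made up. A row lasts 1/8 s, in which the tool goes at most 62.5 mm and 10.7 degrees, less where a joint would pass 70% of its speed; a pose out of reach is approached as far as the arm can. A call with a gripper value outside its range is refused whole. The fingers move at their own pace and stop on an object; "squeeze" is the grip in N (left out, the last holds). Time passes only in rows, so rows that do not move let the fingers close. It gives the time, the measured TCP pose, the force and the opening at its end, in the units of the state.
- read_state(): the state, without advancing time (a new reading comes with each control period).
- read_camera(name): name is "side" or "top" or "wrist"; returns (picture, depth): 400x640x3 uint8, blue, green, red; 400x640 float32, m along the optical axis (not along the pixel's ray), 0 where there is no reading.
- camera_model(name): a dict with "intrinsics" (3x3 intrinsics, pixels), "R" (3x3) and "t" (3): a world point X has camera coordinates R X + t. Camera axes: x right, y down, z forward; pixel columns grow to the right and rows downward; lengths in m; the calibration is good to about 2 mm. A picture is of the moment at which its call begins: read the wrist's pose just before it. camera_model takes no time and is no camera call; for the wrist camera it gives the pose at the moment of the call.
- close_job(): hands the job in, once; it reports no verdict.
Trained networks look in the newest picture that a camera, given by its name, has taken for a name from the list of things; names that differ only in an ending like _2 or _b are one class to them, and where a whole thing is asked for, a point or a joint stands for the part that bears it (a point fixed in the world has none). Each returns a list of dicts, best first, with "conf" (0 to 1); they miss things now and then, are a little off and sometimes report something else, mostly with a low value. They report only what shows in the picture. A call takes as long as a camera call.
- find_in(query, camera): "point" ([x, y, z] in m, in the coordinates of the camera as it stood for that picture, good to about 4 mm: the middle of the surface that is visible of it).
- cut_out(query, camera): "mask" (400x640 bool, what is visible of it).
- spot_point(query, camera): "point" ([x, y, z] in m, in the coordinates of the camera as it stood for that picture, good to about 4 mm: a listed point, or the origin of a listed thing).
The state is a dict: "t": time; "q": joint angles; "dq": joint speeds; "joint_torque": joint torques, N m; "tool_pos": TCP position; "orientation": TCP orientation; "force": force on the tool from outside, world axes, zero at the start; "wrist_torque": the same for the moment, N m; "opening": finger opening in m.
Only numpy, scipy, OpenCV 4.12 (cv2) and the standard library are available. Lean on these libraries where they do the work, as an engineer would, in place of code of your own. Each camera call takes 0.05 s, during which the arm holds its last target. There are 200 camera calls.

TASK

Flip the hinged stock tags over by pushing them gently with a fingertip, so that the tags of the racks completely full of vials, and only those, lie with the round-disc face up; the tags of the part-filled and the empty rack must lie with the bare face up. Each tag speaks for the rack straight behind it. Do not lift or shift the racks or the other things on the bench.

Things in the scene. Friction and masses are not known exactly. Their poses are not given: they have to be found in the camera images.
- board: Fixed grey painted plate, 250 x 560 mm, 8 mm thick, on the bench, yawed up to 0.12 rad. Origin: underside, at the middle of the row of stations; plate from x = -70 to 180 mm. x points away from the robot, y left along the row, z up. Four stations in a row along y, 130 mm apart (y = -195, -65, 65, 195), in an order that changes; behind each (+x) stands one vial rack.
- stationA: Tag station A: dark steel hinge stand fixed on the board, axes parallel to the board's. Origin: centre of its underside, on the board's top. Foot 74 (x) x 30 (y) x 8 mm; posts at x = +-32 mm, 30 mm high at most, carry a level hinge pin along x, 22 mm above the origin. A tag swings on the pin to the left (+y) or right (-y). All stations look alike.
- tagA (a joint): Tag of station A, rad: white leaf 50 mm wide, 4 mm thick, 55 mm long, 35 g, a dark disc (diameter 32, 2 mm proud) on one face only. 0: leans left (+y) on its stop, 45 degrees above level, disc face up (disc shows). 1.571: leans right (-y) on its stop, 45 degrees above level, bare face up. Upright at 0.785. Free hinge: past upright it falls by itself to the other stop in under 1 s.
- edgeA (a point): Middle of the free edge of tag A; moves with the leaf. At a stop it is 39 mm above the pin and 39 mm to the side. To flip: from the side it leans to, push below the edge and well above the pin, level or slightly rising (smooth plastic, it slides on the finger), until the pushing face is 0 to 10 mm past the pin; the tag then falls on. Further, it would press the leaf on its stop. Clear gap between tags leaning to each other: 52 mm.
- bayA (a point): Middle of the bay behind station A, 105 mm from it along +x, on the board's top: the rack that stands here is the one that tag A speaks for.
- stationB: Tag station B: dark steel hinge stand fixed on the board, axes parallel to the board's. Origin: centre of its underside, on the board's top. Foot 74 (x) x 30 (y) x 8 mm; posts at x = +-32 mm, 30 mm high at most, carry a level hinge pin along x, 22 mm above the origin. A tag swings on the pin to the left (+y) or right (-y). All stations look alike.
- tagB (a joint): Tag of station B, rad: white leaf 50 mm wide, 4 mm thick, 55 mm long, 35 g, a dark disc (diameter 32, 2 mm proud) on one face only. 0: leans left (+y) on its stop, 45 degrees above level, disc face up (disc shows). 1.571: leans right (-y) on its stop, 45 degrees above level, bare face up. Upright at 0.785. Free hinge: past upright it falls by itself to the other stop in under 1 s.
- edgeB (a point): Middle of the free edge of tag B; moves with the leaf. At a stop it is 39 mm above the pin and 39 mm to the side. To flip: from the side it leans to, push below the edge and well above the pin, level or slightly rising (smooth plastic, it slides on the finger), until the pushing face is 0 to 10 mm past the pin; the tag then falls on. Further, it would press the leaf on its stop. Clear gap between tags leaning to each other: 52 mm.
- bayB (a point): Middle of the bay behind station B, 105 mm from it along +x, on the board's top: the rack that stands here is the one that tag B speaks for.
- stationC: Tag station C: dark steel hinge stand fixed on the board, axes parallel to the board's. Origin: centre of its underside, on the board's top. Foot 74 (x) x 30 (y) x 8 mm; posts at x = +-32 mm, 30 mm high at most, carry a level hinge pin along x, 22 mm above the origin. A tag swings on the pin to the left (+y) or right (-y). All stations look alike.
- tagC (a joint): Tag of station C, rad: white leaf 50 mm wide, 4 mm thick, 55 mm long, 35 g, a dark disc (diameter 32, 2 mm proud) on one face only. 0: leans left (+y) on its stop, 45 degrees above level, disc face up (disc shows). 1.571: leans right (-y) on its stop, 45 degrees above level, bare face up. Upright at 0.785. Free hinge: past upright it falls by itself to the other stop in under 1 s.
- edgeC (a point): Middle of the free edge of tag C; moves with the leaf. At a stop it is 39 mm above the pin and 39 mm to the side. To flip: from the side it leans to, push below the edge and well above the pin, level or slightly rising (smooth plastic, it slides on the finger), until the pushing face is 0 to 10 mm past the pin; the tag then falls on. Further, it would press the leaf on its stop. Clear gap between tags leaning to each other: 52 mm.
- bayC (a point): Middle of the bay behind station C, 105 mm from it along +x, on the board's top: the rack that stands here is the one that tag C speaks for.
- stationD: Tag station D: dark steel hinge stand fixed on the board, axes parallel to the board's. Origin: centre of its underside, on the board's top. Foot 74 (x) x 30 (y) x 8 mm; posts at x = +-32 mm, 30 mm high at most, carry a level hinge pin along x, 22 mm above the origin. A tag swings on the pin to the left (+y) or right (-y). All stations look alike.
- tagD (a joint): Tag of station D, rad: white leaf 50 mm wide, 4 mm thick, 55 mm long, 35 g, a dark disc (diameter 32, 2 mm proud) on one face only. 0: leans left (+y) on its stop, 45 degrees above level, disc face up (disc shows). 1.571: leans right (-y) on its stop, 45 degrees above level, bare face up. Upright at 0.785. Free hinge: past upright it falls by itself to the other stop in under 1 s.
- edgeD (a point): Middle of the free edge of tag D; moves with the leaf. At a stop it is 39 mm above the pin and 39 mm to the side. To flip: from the side it leans to, push below the edge and well above the pin, level or slightly rising (smooth plastic, it slides on the finger), until the pushing face is 0 to 10 mm past the pin; the tag then falls on. Further, it would press the leaf on its stop. Clear gap between tags leaning to each other: 52 mm.
- bayD (a point): Middle of the bay behind station D, 105 mm from it along +x, on the board's top: the rack that stands here is the one that tag D speaks for.
- rack_full_1: Grey vial rack, 60 (x) x 78 (y) x 28 mm, loose on the board, 0.25 kg, 3 x 4 places; all twelve places hold capped vials: full. Caps reach 42 mm above its underside.  Origin: centre of its underside. Not to be moved.
- rack_full_2: Grey vial rack, 60 (x) x 78 (y) x 28 mm, loose on the board, 0.25 kg, 3 x 4 places; all twelve places hold capped vials: full. Caps reach 42 mm above its underside.  Origin: centre of its underside. Not to be moved.
- rack_part: Grey vial rack, 60 (x) x 78 (y) x 28 mm, loose on the board, 0.25 kg, 3 x 4 places; only four of the twelve places hold vials: not full. Caps reach 42 mm above its underside.  Origin: centre of its underside. Not to be moved.
- rack_empty: Grey vial rack, 60 (x) x 78 (y) x 28 mm, loose on the board, 0.25 kg, 3 x 4 places; no vials, 28 mm high, twelve dark open holes: not full.  Origin: centre of its underside. Not to be moved.
- solvent_bottle: Bystander: amber bottle, 70 mm diameter, 100 mm high, standing on the bench to the left of the board. Origin: centre of its underside.
- cap_jar: Bystander: white lidded jar, 56 mm diameter, 55 mm high, on the bench to the left of the board, nearer the robot than the bottle. Origin: centre of its underside.
- loose_vial: Bystander: single glass vial with a metal cap, 23 mm diameter, 76 mm high, on the bench to the right of the board. Origin: centre of its underside.

How it is judged:
At the end, for the whole second after the job is handed in: Tags of full racks lean left, disc up (joint under 0.2 rad); tags of the part-filled and empty rack lean right, bare face up (over 1.37 rad); tags at rest (under 0.1 rad/s); racks within 50 mm of their bay middles; racks, bottle, jar, vial upright within 0.1 rad (((value of joint tagA below 0.2 rad and (horizontal distance between bayA and rack_full_1 below 0.05 m or horizontal distance between bayA and rack_full_2 below 0.05 m)) or (value of joint tagA above 1.37 rad and (horizontal distance between bayA and rack_part below 0.05 m or horizontal distance between bayA and rack_empty below 0.05 m))) and ((value of joint tagB below 0.2 rad and (horizontal distance between bayB and rack_full_1 below 0.05 m or horizontal distance between bayB and rack_full_2 below 0.05 m)) or (value of joint tagB above 1.37 rad and (horizontal distance between bayB and rack_part below 0.05 m or horizontal distance between bayB and rack_empty below 0.05 m))) and ((value of joint tagC below 0.2 rad and (horizontal distance between bayC and rack_full_1 below 0.05 m or horizontal distance between bayC and rack_full_2 below 0.05 m)) or (value of joint tagC above 1.37 rad and (horizontal distance between bayC and rack_part below 0.05 m or horizontal distance between bayC and rack_empty below 0.05 m))) and ((value of joint tagD below 0.2 rad and (horizontal distance between bayD and rack_full_1 below 0.05 m or horizontal distance between bayD and rack_full_2 below 0.05 m)) or (value of joint tagD above 1.37 rad and (horizontal distance between bayD and rack_part below 0.05 m or horizontal distance between bayD and rack_empty below 0.05 m))) and velocity of joint tagA between -0.1 and 0.1 rad/s and velocity of joint tagB between -0.1 and 0.1 rad/s and velocity of joint tagC between -0.1 and 0.1 rad/s and velocity of joint tagD between -0.1 and 0.1 rad/s and angle between each of rack_full_1, rack_full_2, rack_part, rack_empty, solvent_bottle, cap_jar, loose_vial's own z axis and vertical below 0.1 rad); the robot touches nothing.
It fails at once if a vial rack is lifted, carried or shifted by more than 12 mm (distance of any of rack_full_1, rack_full_2, rack_part, rack_empty from where it was at the start of the episode above 0.012 m).
It fails at once if the bottle, the jar or the single vial is lifted, carried or shifted by more than 12 mm (distance of any of solvent_bottle, cap_jar, loose_vial from where it was at the start of the episode above 0.012 m).
It fails at once if a tag or its stand is pressed with more than 20 N (contact force between any of the fingers, the arm and stationA above 20 N or contact force between any of the fingers, the arm and stationB above 20 N or contact force between any of the fingers, the arm and stationC above 20 N or contact force between any of the fingers, the arm and stationD above 20 N).
It also fails if it takes over 51 s, if anything falls off the work surface, if the arm or the gripper's body presses on something with over 40 N, if the wrist force passes 120 N, or if a joint passes its speed limit or range.

## Working session

There is one attempt and no reset: what is moved stays moved. The work goes in short steps, Python scripts to look and compute and a tool call to move; the robot and the scene stay as the last step left them, time stands still between calls to the robot, and variables do not carry over. Pictures are saved under pics/ and viewed, about 8 in all and at most 12, crops included, and the job is handed in when it is done.

Besides the shell and the picture viewer there is one more tool, called after ">>>" by a JSON object that holds its "fn" and its "kwargs", one argument or row to a line. apply_moves: Moves the arm, as the interface text tells. Its arguments: {"type":"object","properties":{"commands":{"type":"array"},"squeeze":{"type":"number"}},"required":["commands"]}

```bash
mkdir -p pics
cat > h.py <<'E'
from plant import *
import numpy as np, cv2
def w(cam,p):
    m=camera_model(cam); return np.array(m["R"]).T@(np.array(p)-np.array(m["t"]))
E
python3 - <<'E'
from h import *
s=read_state(); print(s["t"],s["tool_pos"],s["orientation"],s["opening"])
for c in("top","side"):
    im,d=read_camera(c); cv2.imwrite(f"pics/{c}1.png",im)
    m=camera_model(c); print(c,-np.array(m["R"]).T@m["t"])
    for k in "ABCD":
        for q in("station","edge","bay"):
            print(q+k,[(np.round(w(c,r["point"]),3),round(r["conf"],2)) for r in spot_point(q+k,c)[:4]])
    for q in ("rack_full_1","rack_part","rack_empty","solvent_bottle","cap_jar","loose_vial","board"):
        print(q,[(np.round(w(c,r["point"]),3),round(r["conf"],2)) for r in spot_point(q,c)[:3]])
    print(read_state()["t"])
E
```

```text
0.0 [ 0.17481455 -0.57337132  0.21758716] [-3.10547919e+00 -4.62718119e-01  2.12527318e-04] 0.09314173101284678
top [0.45305948 0.04379904 1.08444615]
stationA [(array([ 0.533, -0.037,  0.012]), 0.74), (array([ 0.64 , -0.048,  0.008]), 0.54), (array([ 0.546, -0.006,  0.073]), 0.35)]
edgeA [(array([ 0.544, -0.006,  0.071]), 0.68)]
bayA [(array([ 0.525, -0.173,  0.005]), 0.59)]
stationB [(array([0.551, 0.089, 0.009]), 0.87)]
edgeB [(array([0.545, 0.045, 0.069]), 0.71)]
bayB [(array([ 0.642, -0.047,  0.008]), 0.4)]
stationC [(array([ 0.545, -0.003,  0.073]), 0.64), (array([ 0.523, -0.174,  0.005]), 0.61)]
edgeC [(array([ 0.524, -0.215,  0.074]), 0.71), (array([ 0.645, -0.046,  0.005]), 0.26)]
bayC [(array([ 0.639, -0.048,  0.009]), 0.52)]
stationD [(array([0.563, 0.216, 0.007]), 0.84)]
edgeD [(array([ 0.525, -0.176,  0.003]), 0.72), (array([0.56 , 0.178, 0.069]), 0.51)]
bayD []
rack_full_1 [(array([ 0.642, -0.045,  0.007]), 0.8), (array([0.667, 0.207, 0.008]), 0.77), (array([0.545, 0.021, 0.002]), 0.16)]
rack_part [(array([ 0.627, -0.178,  0.009]), 0.66)]
rack_empty [(array([0.653, 0.07
[... 654 characters left out ...]
, -0.172,  0.006]), 0.94)]
edgeC [(array([ 0.524, -0.214,  0.066]), 0.49), (array([0.554, 0.087, 0.009]), 0.25)]
bayC [(array([0.553, 0.087, 0.005]), 0.19)]
stationD [(array([0.564, 0.216, 0.006]), 0.73)]
edgeD [(array([0.565, 0.215, 0.006]), 0.53), (array([0.558, 0.177, 0.073]), 0.46)]
bayD []
rack_full_1 [(array([ 0.644, -0.052,  0.005]), 0.97), (array([0.672, 0.204, 0.006]), 0.82)]
rack_part [(array([ 0.632, -0.182,  0.005]), 0.91)]
rack_empty [(array([0.652, 0.073, 0.008]), 0.69)]
solvent_bottle [(array([ 0.619,  0.429, -0.005]), 0.57)]
cap_jar [(array([ 0.496,  0.446, -0.003]), 0.73), (array([0.567, 0.215, 0.007]), 0.73)]
loose_vial []
board [(array([ 0.546,  0.027, -0.002]), 0.89)]
2.0
```

View pics/top1.png

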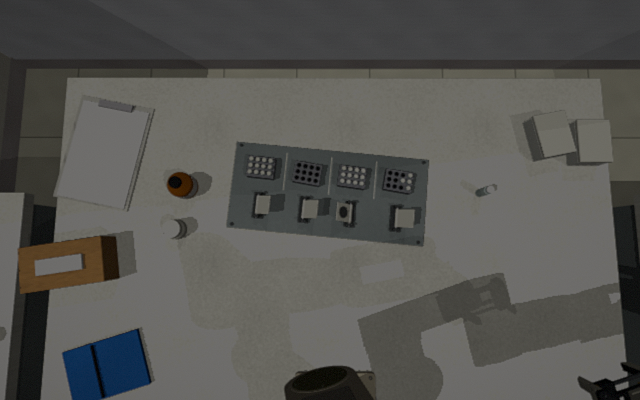

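View pics/side1.png

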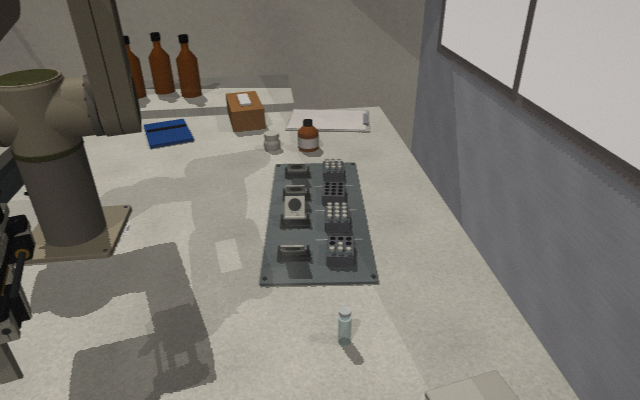

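The top view, left is +y, shows the tag row at about (262,205) D, (308,208) B, (344,212) A and (404,217) C, with only A showing its disc. The racks at about row 170 look like full, empty, full, part. I'll enlarge to confirm.

Run:
```python
import cv2
a=cv2.imread("pics/top1.png")[135:250,220:440]; b=cv2.imread("pics/side1.png")[150:290,255:385]
cv2.imwrite("pics/c1.png",cv2.convertScaleAbs(cv2.resize(a,None,fx=3.6,fy=3.6,interpolation=2),alpha=1.7))
```

```text
(no output)
```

View pics/c1.png

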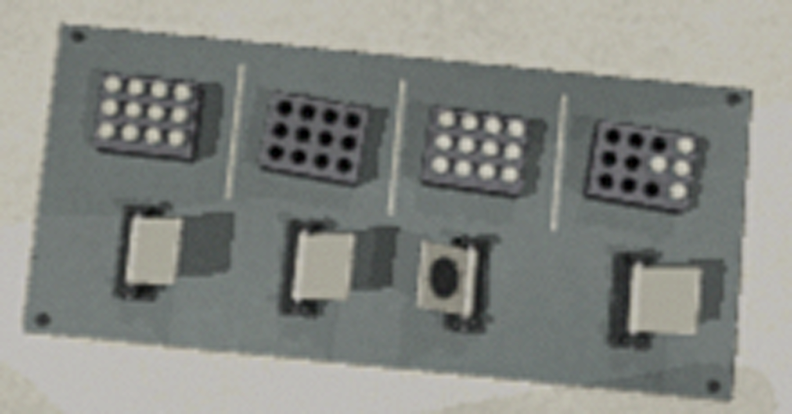

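All four are clear: D (leftmost) stands before a full rack but shows its bare face, and B (empty, bare), A (full, disc) and C (part, bare) are right. So only D needs flipping, leftwards. A fit over the four stations puts D's pin at about (0.5635, 0.2165), with board yaw about -0.103. I'll travel high with the fingers shut.

>>> {"fn": "apply_moves", "kwargs": {
  "commands": [2.7,5.2,0,0,0,0.084,0,2.7,5.2,0,0,0,0.084,0,2.7,5.2,0,0,0,0.084,0,2.7,5.2,0,0,0,0.084,0,2.7,5.2,0,0,0,0.084,0,2.7,5.2,0,0,0,0.084,0,2.7,5.2,0,0,0,0.084,0,2.7,5.2,0,0,0,0.084,0]
}}

```text
t: 3.0
tool_pos: [0.3935, -0.1481, 0.2182]
orientation: [2.769, 1.479, 0.004]
force: [1.2, -1.5, -0.9]
opening: 0.0174
```

>>> {"fn": "apply_moves", "kwargs": {
  "commands": [2.7,5.2,0,0,0,0.084,0,2.7,5.2,0,0,0,0.084,0,2.7,5.2,0,0,0,0.084,0,2.7,5.2,0,0,0,0.084,0,2.7,5.2,0,0,0,0.084,0,2.7,5.2,0,0,0,0.084,0]
}}

```text
t: 3.75
tool_pos: [0.56, 0.1757, 0.2204]
orientation: [2.29, 2.141, 0.013]
force: [0.7, -0.9, 0.9]
opening: 0.0003
```

```bash
cat > st.py <<'E'
from h import *
from scipy.spatial.transform import Rotation as R
s=read_state(); r=R.from_rotvec(s["orientation"]).as_matrix(); p=np.array(s["tool_pos"])
print(s["t"],p.round(4),"open",s["opening"],"F",np.round(s["force"],1))
print("jaw axis yaw",np.arctan2(r[1,1],r[0,1]),"z",r[:,2].round(3))
o=np.array([.5635,.2165]); th=-.103
d=p[:2]-o; print("local x,y mm",1e3*(d@[np.cos(th),np.sin(th)]),1e3*(d@[-np.sin(th),np.cos(th)]))
print("to pre-push cm",100*(np.array([.557,.152,.055])-p))
E
python3 st.py
```

```text
3.75 [0.56   0.1757 0.2204] open 0.0002827874814568185 F [ 0.7 -0.9  0.9]
jaw axis yaw -0.06759794195822286 z [ 0.011  0.001 -1.   ]
local x,y mm 0.7037303181175939 -40.94318897023177
to pre-push cm [ -0.29903049  -2.37014461 -16.54472817]
```

>>> {"fn": "apply_moves", "kwargs": {
  "commands": [-0.3,-2.4,0,0,0,-0.035,0,0,0,-4,0,0,0,0,0,0,-4,0,0,0,0,0,0,0,0,0,0,0]
}}

```text
t: 4.25
tool_pos: [0.5573, 0.154, 0.1373]
orientation: [2.324, 2.106, 0.01]
force: [-0.1, 0.1, 0.2]
opening: 0.0007
```

```bash
python3 st.py
python3 - <<'E'
from h import *
im,d=read_camera("wrist"); cv2.imwrite("pics/w1.png",cv2.convertScaleAbs(im,alpha=1.5))
for q in("stationD","edgeD"): print(q,[(np.round(w("wrist",r["point"]),3),round(r["conf"],2)) for r in spot_point(q,"wrist")[:3]])
E
```

```text
4.25 [0.5573 0.154  0.1373] open 0.0006638556150787398 F [-0.1  0.1  0.2]
jaw axis yaw -0.09826722662259907 z [ 0.009  0.    -1.   ]
local x,y mm 0.22882985788938084 -62.82735388815661
to pre-push cm [-0.02678358 -0.19820915 -8.2309931 ]
stationD [(array([0.568, 0.221, 0.011]), 0.59)]
edgeD [(array([0.567, 0.182, 0.073]), 0.56)]
```

View pics/w1.png

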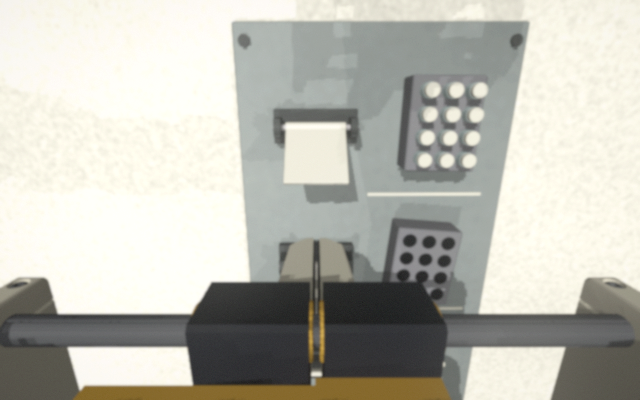

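The wrist view shows tag D's leaf at about (316,155), bare, in front of the full rack. The finger at (317,265) is in line with the leaf and in the gap. Descend now.

>>> {"fn": "apply_moves", "kwargs": {
  "commands": [0,-0.2,-3,0,0,0,0,0,0,-3,0,0,0,0,0,0,-2,0,0,0,0,0,0,0,0,0,0,0]
}}

```text
t: 4.9
tool_pos: [0.5677, 0.1532, 0.0716]
orientation: [2.315, 2.095, 0.043]
force: [0.3, -0.0, 0.1]
opening: 0.0002
```

```bash
python3 st.py
```

```text
4.9 [0.5677 0.1532 0.0716] open 0.00015557199121466419 F [ 0.3 -0.   0.1]
jaw axis yaw -0.09954720002343724 z [ 0.033  0.005 -0.999]
local x,y mm 10.647957429141428 -62.52473272829157
to pre-push cm [-1.06628588 -0.12118352 -1.66364354]
```

>>> {"fn": "apply_moves", "kwargs": {
  "commands": [-1.0,-0.1,-0.8,0,0.033,0,0,0,0,-0.7,0,0,0,0,0,0,0,0,0,0,0]
}}

```text
t: 5.28
tool_pos: [0.5592, 0.1525, 0.0592]
orientation: [-2.327, -2.107, -0.009]
force: [0.0, -0.1, 0.2]
opening: 0.0007
```

```bash
python3 st.py
```

```text
5.275 [0.5592 0.1525 0.0592] open 0.0007265463250155913 F [ 0.  -0.1  0.2]
jaw axis yaw -0.09948880038531692 z [ 0.003  0.005 -1.   ]
local x,y mm 2.3390547407316595 -64.0575892672582
to pre-push cm [-0.22403866 -0.0541407  -0.41876813]
```

>>> {"fn": "apply_moves", "kwargs": {
  "commands": [-0.2,0,-0.5,0,0,0,0,0.1,0.8,0,0,0,0,0,0.1,0.8,0,0,0,0,0,0.1,0.8,0,0,0,0,0,0.1,0.8,0,0,0,0,0,0.1,0.8,0,0,0,0,0]
}}

```text
t: 6.02
tool_pos: [0.5631, 0.1955, 0.0549]
orientation: [-2.328, -2.107, -0.011]
force: [-0.2, -0.3, -0.2]
opening: 0.0004
```

```bash
python3 st.py
```

```text
6.025 [0.5631 0.1955 0.0549] open 0.00043724944013317455 F [-0.2 -0.3 -0.2]
jaw axis yaw -0.0995694425543173 z [ 0.004  0.006 -1.   ]
local x,y mm 1.75278031849687 -20.903447709811072
to pre-push cm [-0.60942407 -4.35271193  0.0144248 ]
```

>>> {"fn": "apply_moves", "kwargs": {
  "commands": [0,0.6,0,0,0,0,0,0,0.6,0,0,0,0,0,0,0.5,0,0,0,0,0,0,0,0,0,0,0,0]
}}

```text
t: 6.52
tool_pos: [0.563, 0.2145, 0.0548]
orientation: [-2.327, -2.108, -0.011]
force: [0.5, 0.3, -0.6]
opening: 0.0001
```

```bash
python3 st.py
python3 - <<'E'
from h import *
im,d=read_camera("wrist"); cv2.imwrite("pics/w2.png",cv2.convertScaleAbs(im,alpha=1.5))
E
```

```text
6.525 [0.563  0.2145 0.0548] open 8.687106891502064e-05 F [ 0.5  0.3 -0.6]
jaw axis yaw -0.09856744641040133 z [ 0.004  0.006 -1.   ]
local x,y mm -0.30099213061613916 -2.0062003410383995
to pre-push cm [-0.59943296 -6.25353795  0.02459319]
```

View pics/w2.png

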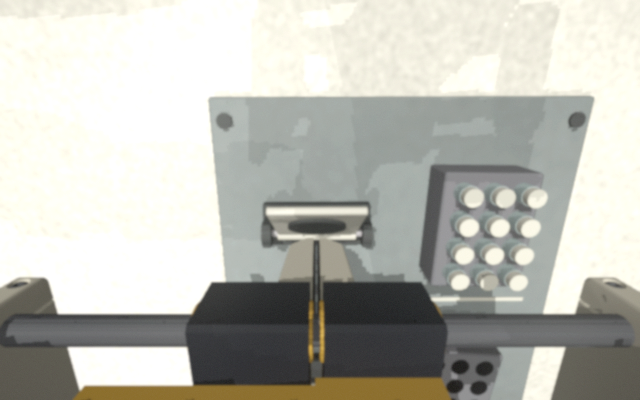

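The leaf at (317,218) has swung to the left past upright and its disc shows. Now I'll back off and rise clear, toward the robot so the view is free.

>>> {"fn": "apply_moves", "kwargs": {
  "commands": [0,-1,0,0,0,0,0,0,-1.5,0.3,0,0,0,0,0,-1,1,0,0,0,0,0,0,4,0,0,0,0,0,0,5,0,0,0,0,0,0,5,0,0,0,0,-4,-4,1,0,0,0,0,-4,-4,0,0,0,0,0]
}}

```text
t: 7.58
tool_pos: [0.4822, 0.0907, 0.2264]
orientation: [2.33, 2.106, 0.013]
force: [-0.1, -0.4, 0.6]
opening: 0.0004
```

>>> {"fn": "apply_moves", "kwargs": {
  "commands": [-2,-5,0,0,0,0,0,-2,-5,0,0,0,0,0,-2,-5,0,0,0,0,0,-2,-5,0,0,0,0,0,-2,-5,0,0,0,0,0,0,0,0,0,0,0,0,0,0,0,0,0,0,0,0,0,0,0,0,0,0]
}}

```text
t: 8.57
tool_pos: [0.3753, -0.1717, 0.2341]
orientation: [2.328, 2.088, 0.022]
force: [0.2, -0.6, 0.3]
opening: 0.0004
```

Run:
```python
from h import *
s=read_state(); print(s["t"],s["tool_pos"],s["force"])
im,d=read_camera("top")
cv2.imwrite("pics/t2.png",cv2.convertScaleAbs(cv2.resize(im[130:270,160:500],None,fx=2.3,fy=2.3,interpolation=2),alpha=1.7))
print("edge",[(np.round(w("top",r["point"]),3),round(r["conf"],2)) for k in "ABCD" for r in spot_point("edge"+k,"top")[:2]])
for q in ("rack_full_1","rack_part","rack_empty"):
    print(q,[(np.round(w("top",r["point"]),3),round(r["conf"],2)) for r in spot_point(q,"top")[:2]])
```

```text
8.575 [ 0.37532955 -0.17167026  0.23405966] [ 0.18910921 -0.56965039  0.27684752]
edge [(array([ 0.547, -0.006,  0.074]), 0.56), (array([0.546, 0.047, 0.07 ]), 0.74), (array([ 0.524, -0.214,  0.071]), 0.56), (array([0.567, 0.256, 0.069]), 0.59), (array([ 0.64 , -0.047,  0.007]), 0.48)]
rack_full_1 [(array([ 0.641, -0.046,  0.007]), 0.88), (array([ 0.614,  0.431, -0.002]), 0.64)]
rack_part [(array([ 0.629, -0.176,  0.009]), 0.85)]
rack_empty [(array([0.657, 0.077, 0.01 ]), 0.84), (array([0.555, 0.086, 0.01 ]), 0.29)]
```

View pics/t2.png

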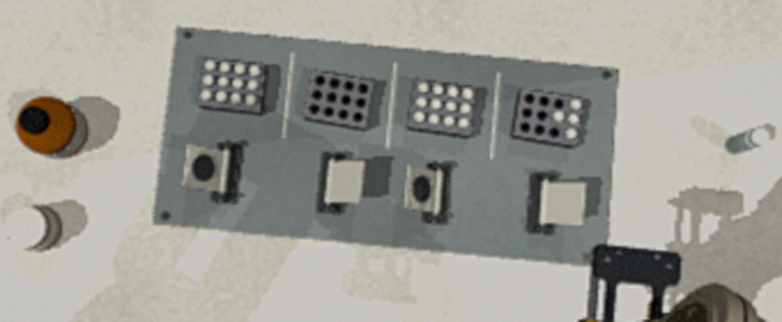

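The discs now show at (205,168) D and (422,190) A, both in front of full racks. B (343,182) and C (562,203) are bare, in front of the empty and the part-filled rack. The gripper is clear, so I'm handing in.

```bash
python3 -c "
from plant import *
print(close_job())"
```

```text
the job is handed in; nothing more can be done
None
```

The job is handed in, and my last checks show all four tags as the task asks. Only tag D, the leftmost, was wrong: it stood bare face up in front of a full rack. I flipped it to the left with one gentle push of the closed fingers, with the measured tool force under 1 N at each reading, then backed the arm off.

- **Tags:** the final top picture shows the disc on D and A, which stand before the full racks. The bare face shows on B (empty rack) and C (part-filled rack).
- **Tag D position:** its free edge was found at (0.567, 0.256, 0.069), about 39 mm left of the pin and 39 mm above it, so it lies on its left stop.
- **Racks and bystanders:** the full rack behind A, the part-filled rack and the empty rack were found again within 5 mm of where they started, which is about the measuring error. The rack behind D, the bottle, the jar and the loose vial I checked only in the picture, where they looked undisturbed.

**Disagreements:**
- The wrist camera put D's pin about 4 mm further left than the top and side cameras did.
- In the last check the network missed the full rack behind D and gave the bottle's position in its place. It also gave one wrong second answer each for a tag edge and the empty rack. The picture settled these.

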